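# Set the needle valve over the sample well

## Task

Using its upright post, slide the carrier so that the cross mark on the white plate is centred under the nozzle tip and pause there for a second, then slide it on until the large round well is centred under the nozzle and leave it there. Then turn the thumbscrew above the nozzle clockwise until it seats, back it off a quarter turn, and keep hold of it there so that a colleague can tighten the lock nut: finish while still gripping the screw. Do not disturb the other things on the bench.

Things in the scene. Friction and masses are not known exactly. Their poses are not given: they have to be found in the camera images.
- station: Fixed dosing station: grey base 300 x 290 x 12 mm with an x-y slide; origin on the bench near the base's middle; x away from the robot, y left, z up. Column (30 mm dia) at x 30, y 140 mm; level arm (22 mm wide, top at z 130) to the valve body (36 mm dia, z 102 to 138) at x 30, y 0, nozzle below, brass lock nut (26 mm, to z 144) and thumbscrew above.
- nozzle_tip (a point): Lowest point of the fixed conical nozzle, the pointer of the station: at station x +30, y 0, 64 mm above the bench, 8 mm above the carrier's white plate. Axes as the station's.
- cross (a point): Centre of the black cross mark (18 mm long lines) on the top of the white plate (far right corner of the plate seen from the robot), 56 mm above the bench; moves with the carrier, which cannot turn. In station axes it is 172 mm in x and -28 mm in y from the post.
- large_well (a point): Centre of the one large round well (24 mm inner dia, 2.5 mm raised rim) of the white plate (near left); the two other wells are 12 mm. 56 mm above the bench; 130 mm in x and +26 mm in y from the post in station axes.
- post_top (a point): Centre of the top of the upright round steel post (18 mm dia, 52 mm tall, top 102 mm above the bench, carrier surface around it 50 mm above the bench) that stands on the near end of the sliding carrier and serves as its handle. Axes as the station's.
- x_slide (a joint): Carrier's travel along station x in m, -0.045 to +0.045, positive = station +x; friction about 1.5 N, stays where it is left. Cross under the nozzle at -0.022, large well at +0.020.
- y_slide (a joint): Carrier's travel along station y in m, -0.045 to +0.045, positive = station +y; friction about 1.5 N, stays where it is left. Cross under the nozzle at +0.028, large well at -0.026.
- thumbscrew (a point): Flat steel grip bar of the vertical valve thumbscrew, on top of the valve body over the nozzle: 42 mm long (its own x), 12 mm thick (its own y, pinch across this), 30 mm tall; origin at the bar's centre, 173 mm above the bench on the screw's axis (bar z 158 to 188 mm). Turns about z with its joint; below it is a collar of 24 mm dia.
- valve (a joint): Opening of the thumbscrew in rad: 0 = seated (hard stop), grows counter-clockwise seen from above, up to 4.0; clockwise closes. Turns stiffly (about 0.06 Nm) and stays where it is left; the bar does not noticeably rise or sink. Starts 0.8 to 2.0 open.
- beaker: Bystander: clear beaker, 66 mm dia, 80 mm tall, left of the column. Origin: centre of its underside.
- spanner: Bystander: flat spanner 150 mm long, right of the station; origin under its middle.
- jar: Bystander: amber jar with white cap, 52 mm dia, 60 mm tall, right of the station. Origin: centre of its underside.
- dish: Bystander: clear round dish 90 mm dia, 14 mm tall, near left of the station. Origin: centre of its underside.
- clamp_ring: Bystander: steel ring 70 mm dia, 10 mm tall, to the right. Origin: centre of its underside.

How it is judged:
On the way, in this order (a step that is already met when the one before it is completed fails the run):
1. the cross mark rests under the nozzle tip (within 6 mm) (horizontal distance between cross and nozzle_tip below 0.006 m), for 0.4 s.
2. the large well rests under the nozzle tip (within 6 mm) (horizontal distance between large_well and nozzle_tip below 0.006 m), for 0.4 s.
3. the thumbscrew is turned home to its seat (within 0.08 rad), the well still under the nozzle (value of joint valve below 0.08 rad and horizontal distance between large_well and nozzle_tip below 0.006 m), for 0.1 s.
At the end, for the whole second after the job is handed in: The large well is within 6 mm (horizontally) of the nozzle tip, the thumbscrew stands a quarter turn (1.57 rad, give or take 0.22) open from its seat and at rest, and the fingers grip it with more than 3 N (horizontal distance between large_well and nozzle_tip below 0.006 m and value of joint valve between 1.351 and 1.791 rad and velocity of joint valve between -0.05 and 0.05 rad/s and contact force between the fingers and valve above 3 N); the arm keeps its last pose, push and grip.
It fails at once if one of the other things on the bench is disturbed (moved more than 25 mm) (distance of any of beaker, spanner, jar, dish, clamp_ring from where it was at the start of the episode above 0.025 m).
It also fails if it takes over 67 s, if anything falls off the work surface, if the arm or the gripper's body presses on something with over 40 N, if the wrist force passes 120 N, or if a joint passes its speed limit or range.

## Robot

A 6-joint arm with a two-finger parallel gripper is mounted at the origin on the work surface. World frame = base frame: x ahead of the robot, y to its left, z up, the work surface at z = 0. Lengths are in m, angles in rad, forces in N, time in s.
With the tool pointing down it reaches from about 0.35 to 0.975 m from the base axis. Payload 4.9 kg.
Tool frame: the origin (TCP) lies on the front face of the gripper's body, between the roots of the fingers; the fingertips stand 73 mm ahead of it and the grasp point (between the pads) lies 54 mm ahead of it; z points along the fingers, y is the line along which they close (so a half turn about z gives the same grasp; the last joint's range is limited). The gripper opens to 85 mm and grips with 20 to 120 N. Pads are 22 mm wide; open, the fingers measure 114 mm over their backs; the gripper's body (76 mm by 85 mm) begins 54 mm behind the grasp point. The pads swing forward as they close: fully open they stand 13 mm farther back than shut.
Start: joints at [1.222, 0.053, 1.613, -0, 1.476, -0.119], TCP at [0.142, 0.609, 0.304] pointing down, gripper open.
Joint ranges: [-3.01, 3.01], [-1.01, 2.22], [0.06, 2.58], [-1.02, 4.17], [0.09, 2.62], [-3.14, 3.14]. Speed limits (rad/s): [2.57, 2.57, 3.14, 3.14, 3.14, 3.14].

## Interface

Orientations are given as a rotation vector (axis times angle).
In Python, from station import status, imaging, order gives the robot as it stands.
- The arm moves only by the tool arm_command, never from a script. Its argument "increments" is a list of rows, each an object with "slide": the shift along the tool's x, y, z in m, a list of three; "spin": the turn about the tool's z in degrees; "gripper": the opening, from -1 (shut) to 1 (fully open). In form: [{"slide": [x, y, z], "spin": spin, "gripper": gripper}, ...]. A call has 1 to 8 rows; each row is the pose to reach, as a shift and turn from the pose commanded when the call began, along the tool's axes at that moment; what a row does not reach only later rows make up. A row lasts 1/12 s, in which the tool goes at most 41.7 mm and 7.16 degrees, less where a joint would pass 70% of its speed; a pose out of reach is approached as far as the arm can. A call with a gripper value outside its range is refused whole. The fingers move at their own pace and stop on an object; "newtons" is the grip in N (left out, the last holds). Time passes only in rows, so rows that repeat a pose let the fingers close. It gives the time, the measured TCP pose, the force, the opening and the grip force at its end, in the units of the state.
- status.get_obs(): the state, without advancing time (a new reading comes with each control period).
- imaging.get_image(name): name is "side" or "top" or "wrist"; returns a dict with "frame" (480x640x3 uint8, red, green, blue), "vfov" (degrees; the focal length in pixels is half the picture's height over the tangent of half this angle, whatever the lens; pixels are square), "cx", "cy" (the principal point, pixels), "view" (4x4, takes a point from world to camera coordinates); the wrist camera has in their place "mount" (4x4, takes a point from camera to tool coordinates, whose origin is the TCP and whose axes are the flange's). Camera axes: x right, y up, looking along -z (the intrinsics and any distortion apply to the point x, -y, -z); pixel columns grow to the right and rows downward; lengths in m; the calibration is good to about 2 mm. A picture is of the moment at which its call begins: read the wrist's pose just before it. There is no depth.
- order.finish_job(): hands the job in; it is judged then, once.
The state is a dict: "t": time; "q": joint angles; "dq": joint speeds; "effort": joint torques, N m; "tool_pos": TCP position; "tool_rot": TCP orientation; "contact_force": force on the tool from outside, world axes, zero at the start; "wrist_torque": the same for the moment, N m; "opening": finger opening in m; "grip_force": force on a finger pad.
Only numpy, scipy, OpenCV 4.12 (cv2) and the standard library are available. Lean on these libraries where they do the work, as an engineer would, in place of code of your own. Each camera call takes 0.05 s, during which the arm holds its last target. There are 200 camera calls.

## Working session

There is one attempt and no reset: what is moved stays moved. The work goes in short steps, Python scripts to look and compute and a tool call to move; the robot and the scene stay as the last step left them, time stands still between calls to the robot, and variables do not carry over. Pictures are saved under pics/ and viewed, at most 10 in all, crops included, and the job is handed in when it is done.

Besides the shell and the picture viewer there is one more tool, called after "Request:" by a JSON object that holds its "op" and its "data", one argument or row to a line. arm_command: Moves the arm, as the interface text tells. Its arguments: {"type":"object","properties":{"increments":{"type":"array","items":{"type":"object","properties":{"slide":{"type":"array","items":{"type":"number"}},"spin":{"type":"number"},"gripper":{"type":"number"}}}},"newtons":{"type":"number"}},"required":["increments"]}

```bash
mkdir -p pics; ls
cat > h.py <<'E'
import numpy as np,cv2,pickle
from station import status,imaging,order
def snap(n,f):
    o=status.get_obs(); d=imaging.get_image(n); cv2.imwrite(f'pics/{f}.png',d['frame'][:,:,::-1]); d['obs']=o
    pickle.dump(d,open(f'pics/{f}.pkl','wb')); return d
def load(f): return pickle.load(open(f'pics/{f}.pkl','rb'))
E
python3 - <<'E'
from h import *
for n in ['side','top','wrist']:
    d=snap(n,n+'0'); print({k:v for k,v in d.items() if k not in('frame','obs')})
print(d['obs'])
E
```

```text
pics
{'vfov': 57.402230954462674, 'cx': 326.45581472192805, 'cy': 240.39502804718188, 'view': array([[ 0.80765368, -0.5895631 , -0.01053067, -0.49148119],
       [ 0.38656254,  0.51590455,  0.76446838, -0.31857547],
       [-0.44526952, -0.62149646,  0.64457521, -0.93541926],
       [ 0.        ,  0.        ,  0.        ,  1.        ]])}
{'vfov': 53.225139916522984, 'cx': 319.2906107528393, 'cy': 246.38812722547232, 'view': array([[ 0.01067778, -0.99988892, -0.01039842, -0.0395622 ],
       [ 0.99325468,  0.00940504,  0.11557117, -0.59322423],
       [-0.11546053, -0.01156232,  0.99324477, -1.21982018],
       [ 0.        ,  0.        ,  0.        ,  1.        ]])}
{'vfov': 64.71223530773544, 'cx': 313.2890726481233, 'cy': 233.09758666714148, 'mount': array([[-1.13618992e-03,  9.52272514e-01,  3.05247060e-01,
         7.77065534e-02],
       [ 9.99999346e-01,  1.04167531e-03,  4.72503846e-04,
         3.35644947e-04],
       [ 1.31984100e-04,  3.05247397e-01, -9.52273075e-01,
        -6.95206153e-02],
       [ 0.00000000e+00,  0.00000000e+00,  0.00000000e+00,
         1.00000000e+00]])}
{'t': 0.1, 'q': array([ 1.22204319e+00,  5.32953812e-02,  1.61416337e+00, -6.86025454e-06,
        1.47596380e+00, -1.18968738e-01]), 'dq': array([-0.00050735, -0.00290128, -0.00285691,  0.00087689,  0.00016806,
        0.00089489]), 'effort': array([ 2.95830596e-04, -3.94901276e+01, -3.71363819e+01, -1.40184643e-04,
        3.86589876e-03,  1.30438798e-05]), 'tool_pos': array([0.14219059, 0.60817461, 0.30277901]), 'tool_rot': array([-3.60101904e-01, -3.12046482e+00,  2.79827734e-03]), 'contact_force': array([ 0.7010853 ,  0.5046995 , -0.08338957]), 'wrist_torque': array([ 0.0190481 , -0.0061079 ,  0.04012591]), 'grip_force': 0.0, 'opening': 0.0854048815177856}
```

View pics/top0.png

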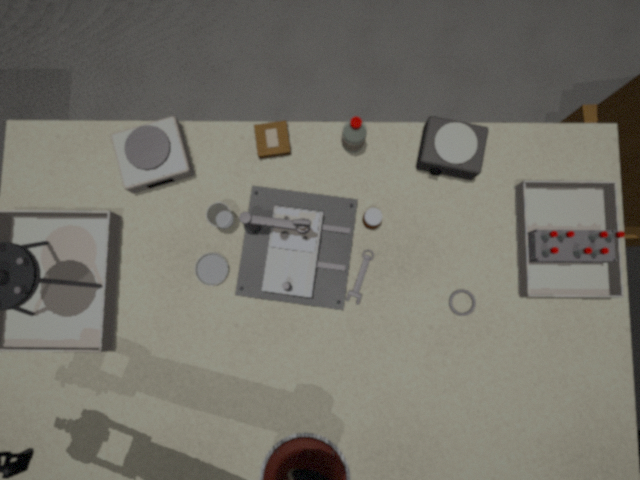

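View pics/side0.png

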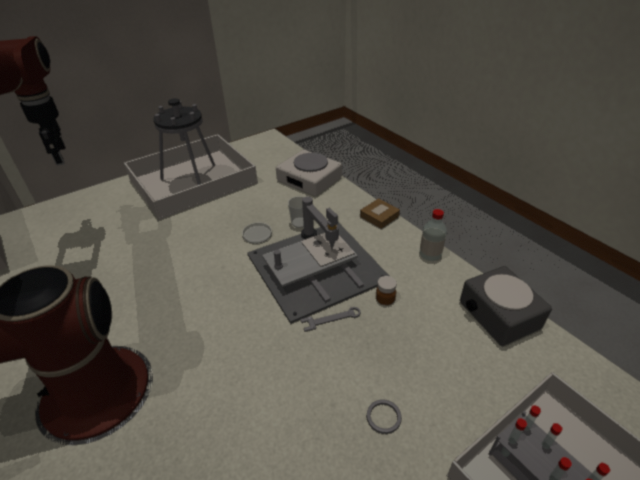

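Top view: station around (300,248) px, post near (287,287), valve near (303,227). Side view: post (278,258), valve (333,225). I'll enlarge both.

Run:
```python
from h import *
a=load('top0')['frame'][180:315,230:365]; b=load('side0')['frame'][190:325,245:390]
A=cv2.resize(a,None,fx=4,fy=4,interpolation=cv2.INTER_CUBIC)
B=cv2.resize(b,None,fx=4,fy=4,interpolation=cv2.INTER_CUBIC)
A=cv2.convertScaleAbs(A,alpha=1.5);B=cv2.convertScaleAbs(B,alpha=1.5)
cv2.imwrite('pics/ca.png',A[:,:,::-1]);cv2.imwrite('pics/cb.png',B[:,:,::-1])
```

```text
(no output)
```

View pics/ca.png

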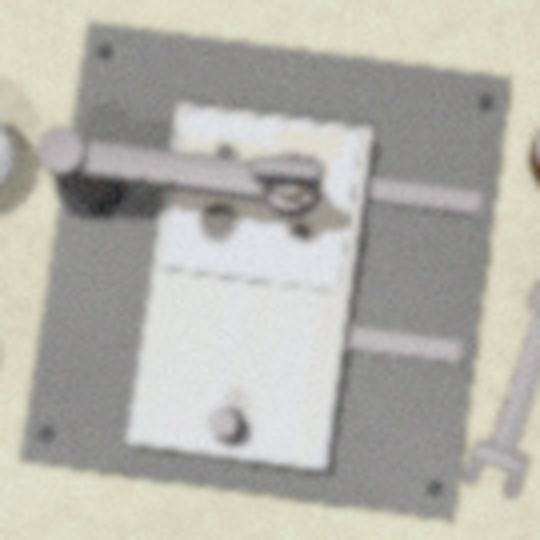

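View pics/cb.png

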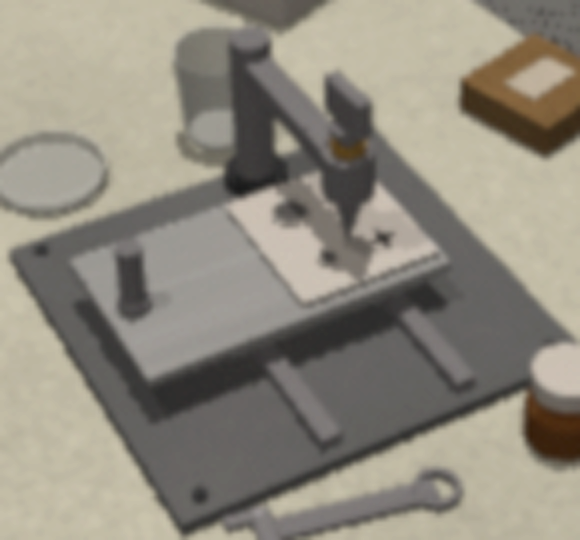

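The crops show base corners in the top crop at (90,24), (511,77), (453,520), (22,460), and the post top at about (224,416). In the side crop the post top is at (129,246), the cross at (384,238), and the thumbscrew's top face runs from (333,78) to (366,108).

```bash
cat >> h.py <<'E'
def K(d): 
    f=240/np.tan(np.radians(d['vfov']/2)); return f
def view(d):
    if 'view' in d: return np.array(d['view'])
    from scipy.spatial.transform import Rotation as R
    T=np.eye(4);T[:3,:3]=R.from_rotvec(d['obs']['tool_rot']).as_matrix();T[:3,3]=d['obs']['tool_pos']
    return np.linalg.inv(T@d['mount'])
def proj(d,P):
    V=view(d);c=np.atleast_2d(P)@V[:3,:3].T+V[:3,3];f=K(d)
    return np.c_[d['cx']+f*c[:,0]/-c[:,2],d['cy']-f*c[:,1]/-c[:,2]]
def back(d,uv,z):
    V=view(d);f=K(d);uv=np.atleast_2d(uv).astype(float)
    r=np.c_[(uv[:,0]-d['cx'])/f,-(uv[:,1]-d['cy'])/f,-np.ones(len(uv))]@V[:3,:3]
    C=-V[:3,:3].T@V[:3,3]; return C+r*((z-C[2])/r[:,2])[:,None]
def st(p,xy): # station->world ; p=x,y,yaw
    c,s=np.cos(p[2]),np.sin(p[2]);xy=np.atleast_2d(xy);return np.c_[p[0]+c*xy[:,0]-s*xy[:,1],p[1]+s*xy[:,0]+c*xy[:,1]]
def inv(p,w):
    c,s=np.cos(p[2]),np.sin(p[2]);w=np.atleast_2d(w)[:,:2]-p[:2];return np.c_[c*w[:,0]+s*w[:,1],-s*w[:,0]+c*w[:,1]]
E
python3 - <<'E'
from h import *
from scipy.optimize import least_squares as L
np.set_printoptions(precision=4,suppress=True)
t=load('top0');s=load('side0')
tc=lambda a:(np.array(a)+.5)/4-.5+[230,180]
sc=lambda a:(np.array(a)+.5)/4-.5+[245,190]
w=back(t,tc([[90,24],[511,77],[453,520],[22,460]]),.012)
print('corners',w[:,:2],[np.linalg.norm(w[i]-w[i-1]) for i in range(4)])
m=w[:,:2].mean(0); yaw=np.arctan2(*(w[0]-w[3]+w[1]-w[2])[1::-1]); print(m,yaw)
ws=back(s,sc([[12,252],[183,533]]),.012);print('side corners',ws)
p=[*m,yaw]
print('in st',inv(p,w)); print('side in st',inv(p,ws))
for n,d,uv,z in [('post',t,tc([224,416]),.102),('post',s,sc([129,246]),.102),('cross',s,sc([384,238]),.056),('bar',s,sc([[333,78],[366,108]]),.188),('bar',t,tc([[258,180],[318,163]]),.188),('col',t,tc([63,150]),.14)]:
    q=back(d,uv,z);print(n,q[:,:2],inv(p,q))
print('cam',-view(t)[:3,:3].T@view(t)[:3,3])
E
```

```text
corners [[ 0.7601  0.1504]
 [ 0.726  -0.1345]
 [ 0.4298 -0.097 ]
 [ 0.4659  0.1874]] [np.float64(0.29650468941857555), np.float64(0.28693431977896555), np.float64(0.2985621533981192), np.float64(0.2866405609242241)]
[0.5955 0.0266] -0.12564979759559725
side corners [[ 0.4648  0.1839  0.012 ]
 [ 0.4259 -0.1034  0.012 ]]
in st [[ 0.1479  0.1435]
 [ 0.1497 -0.1435]
 [-0.1489 -0.1433]
 [-0.1486  0.1433]]
side in st [[-0.1493  0.1397]
 [-0.152  -0.1502]]
post [[0.4929 0.0473]] [[-0.1043  0.0077]]
post [[0.4882 0.0476]] [[-0.109   0.0074]]
cross [[ 0.6552 -0.0023]] [[ 0.0629 -0.0212]]
bar [[ 0.63    0.02  ]
 [ 0.6277 -0.0176]] [[ 0.0351 -0.0022]
 [ 0.0375 -0.0398]]
bar [[ 0.6257  0.0233]
 [ 0.636  -0.0112]] [[ 0.0305  0.0005]
 [ 0.0449 -0.0324]]
col [[0.6508 0.1446]] [[0.0401 0.124 ]]
cam [ 0.4488 -0.0481  1.2797]
```

Request:
{"op": "arm_command", "data": {
  "increments": [
    {"slide": [-0.2,-0.24,0],"spin": -6,"gripper": 1},
    {"slide": [-0.2,-0.24,0],"spin": -6,"gripper": 1},
    {"slide": [-0.2,-0.24,0],"spin": -6,"gripper": 1},
    {"slide": [-0.2,-0.24,0],"spin": -6,"gripper": 1},
    {"slide": [-0.2,-0.24,0],"spin": -6,"gripper": 1},
    {"slide": [-0.2,-0.24,0],"spin": -6,"gripper": 1},
    {"slide": [-0.2,-0.24,0],"spin": -6,"gripper": 1},
    {"slide": [-0.2,-0.24,0],"spin": -6,"gripper": 1}
  ]
}}

```text
t: 0.82
tool_pos: [0.2833, 0.3263, 0.3035]
tool_rot: [0.2, 3.135, -0.002]
contact_force: [-0.5, 0.8, -1.4]
opening: 0.0851
grip_force: 0.0
```

Request:
{"op": "arm_command", "data": {
  "increments": [
    {"slide": [-0.17,-0.25,0],"spin": 0,"gripper": 1},
    {"slide": [-0.17,-0.25,0],"spin": 0,"gripper": 1},
    {"slide": [-0.17,-0.25,0],"spin": 0,"gripper": 1},
    {"slide": [-0.17,-0.25,0],"spin": 0,"gripper": 1},
    {"slide": [-0.17,-0.25,0],"spin": 0,"gripper": 1},
    {"slide": [-0.17,-0.25,0],"spin": 0,"gripper": 1},
    {"slide": [-0.17,-0.25,0],"spin": 0,"gripper": 1},
    {"slide": [-0.17,-0.25,0],"spin": 0,"gripper": 1}
  ]
}}

```text
t: 1.48
tool_pos: [0.4212, 0.0558, 0.3038]
tool_rot: [0.206, 3.134, -0.003]
contact_force: [-0.8, 0.2, 0.2]
opening: 0.0853
grip_force: 0.0
```

Request:
{"op": "arm_command", "data": {
  "increments": [
    {"slide": [0,0,0],"spin": 0,"gripper": 1},
    {"slide": [0,0,0],"spin": 0,"gripper": 1}
  ]
}}

```text
t: 1.65
tool_pos: [0.4197, 0.0601, 0.3035]
tool_rot: [-0.198, -3.134, -0.001]
contact_force: [-0.2, -0.0, -0.1]
opening: 0.0854
grip_force: 0.0
```

Run:
```python
from h import *
d=snap('wrist','w1');print(d['obs']['tool_pos'],d['obs']['tool_rot'])
cv2.imwrite('pics/w1b.png',cv2.convertScaleAbs(d['frame'],alpha=1.4)[:,:,::-1])
```

```text
[0.41971697 0.06005529 0.30353755] [-1.98499753e-01 -3.13408770e+00 -1.10406349e-03]
```

View pics/w1b.png

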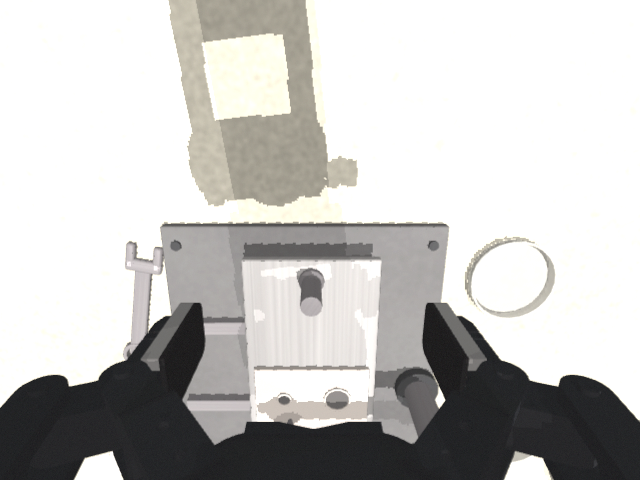

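Wrist view, with image-down pointing away from the robot: post top centre at (311,305), large well at (337,399), small well at (284,399), column top off near (425,420). The fingers hide the nozzle.

Run:
```python
from h import *
np.set_printoptions(precision=4,suppress=True)
d=load('w1')
for n,uv,z in [('post',[311,304.5],.102),('well',[337,399],.0575),('c1',[162,225],.012),('c2',[448,225],.012),('e1',[243,259],.05),('e2',[380,259],.05)]:
    q=back(d,uv,z);print(n,q)
q=back(d,[337,399],.0575)-back(d,[311,304.5],.102)
print('well-post st',inv([0,0,-.1257],q))
e=(back(d,[448,225],.012)-back(d,[162,225],.012))[0];print(np.arctan2(-e[0],e[1]),np.linalg.norm(e))
```

```text
post [[0.4878 0.0498 0.102 ]]
well [[0.6214 0.0588 0.0575]]
c1 [[ 0.4296 -0.0925  0.012 ]]
c2 [[0.4658 0.1895 0.012 ]]
e1 [[ 0.4616 -0.0099  0.05  ]]
e2 [[0.4776 0.1145 0.05  ]]
well-post st [[0.1314 0.0257]]
-0.12774704659730013 0.28426781849014765
```

Request:
{"op": "arm_command", "data": {
  "increments": [
    {"slide": [-0.035,-0.001,0],"spin": 0,"gripper": 1},
    {"slide": [-0.07,-0.002,0.02],"spin": 0,"gripper": 1},
    {"slide": [-0.07,-0.002,0.055],"spin": 0,"gripper": 1},
    {"slide": [-0.07,-0.002,0.09],"spin": 0,"gripper": 1},
    {"slide": [-0.07,-0.002,0.125],"spin": 0,"gripper": 1},
    {"slide": [-0.07,-0.002,0.15],"spin": 0,"gripper": 1},
    {"slide": [-0.07,-0.002,0.16],"spin": 0,"gripper": 1},
    {"slide": [-0.07,-0.002,0.16],"spin": 0,"gripper": 1}
  ]
}}

```text
t: 2.37
tool_pos: [0.4868, 0.0511, 0.1409]
tool_rot: [-0.192, -3.129, -0.0]
contact_force: [0.1, 0.4, 0.6]
opening: 0.0856
grip_force: 0.0
```

Request:
{"op": "arm_command", "data": {
  "newtons": 30,
  "increments": [
    {"slide": [0,0,0],"spin": 0,"gripper": -1},
    {"slide": [0,0,0],"spin": 0,"gripper": -1},
    {"slide": [0,0,0],"spin": 0,"gripper": -1},
    {"slide": [0,0,0],"spin": 0,"gripper": -1},
    {"slide": [0,0,0],"spin": 0,"gripper": -1},
    {"slide": [0,0,0],"spin": 0,"gripper": -1},
    {"slide": [0,0,0],"spin": 0,"gripper": -1},
    {"slide": [0,0,0],"spin": 0,"gripper": -1}
  ]
}}

```text
t: 3.03
tool_pos: [0.4897, 0.0492, 0.145]
tool_rot: [0.197, 3.134, 0.0]
contact_force: [-2.1, -1.2, 5.3]
opening: 0.0162
grip_force: 29.5
```

Run:
```python
from h import *
for n in ['side','top','wrist']: d=snap(n,n+'2')
print({k:d['obs'][k] for k in('t','tool_pos','tool_rot','contact_force','wrist_torque','opening','grip_force')})
a=load('side2')['frame'][190:325,245:390]; b=load('wrist2')['frame']
B=cv2.convertScaleAbs(cv2.resize(a,None,fx=4,fy=4,interpolation=cv2.INTER_CUBIC),alpha=1.5)
cv2.imwrite('pics/s2c.png',B[:,:,::-1])
```

```text
{'t': 3.1333, 'tool_pos': array([0.48971375, 0.04922173, 0.14500362]), 'tool_rot': array([ 1.96512609e-01,  3.13406469e+00, -5.24154790e-05]), 'contact_force': array([-1.60593243,  0.47836403,  5.57153992]), 'wrist_torque': array([-0.0650405 ,  0.20914355,  0.02966172]), 'opening': 0.016421143266890047, 'grip_force': 29.49395477771759}
```

View pics/s2c.png

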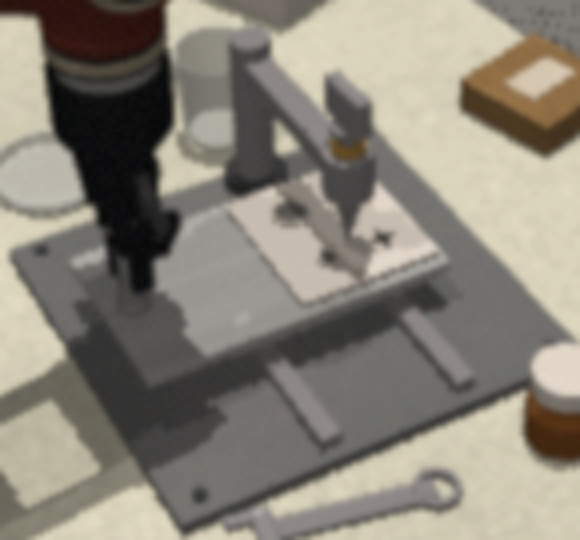

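The post is gripped. In the side crop the nozzle tip is at about (349,229) and the cross at (384,238).

```bash
python3 - <<'E'
from h import *
np.set_printoptions(precision=4,suppress=True)
s=load('side2'); sc=lambda a:(np.array(a)+.5)/4-.5+[245,190]
t=load('top0');tc=lambda a:(np.array(a)+.5)/4-.5+[230,180]
n=back(s,sc([349,229]),.064);c=back(s,sc([384,238]),.056)
R=[0,0,-.127]
print('nozzle',n,'cross',c,'delta station',inv(R,n-c))
P=np.array([.4893,.0490])
print('cross from post',st([*P,-.127],[.172,-.028]), 'cross vs nozzle(side) st',inv(R,n[:,:2]-st([*P,-.127],[.172,-.028])))
# column/valve estimates of nozzle
col=back(t,tc([63,150]),.138);print('nozzle from column top',col[:,:2]+st(R,[0,-.14]))
w=load('w1')
# large well in wrist: implied
bar=back(s,sc([[329,82],[370,112],[364,104],[335,74]]),.188);print('bar',bar,bar.mean(0))
# lens check: project hypothetical station features into top+side
E
python3 - <<'E'
import sys; sys.path.insert(0,'.')
import os; os.chdir('.')
from h import *
s=load('side2');a=s['frame'][200:260,310:360]
b=load('top0')['frame'][205:245,285:325]
A=cv2.convertScaleAbs(cv2.resize(a,(500,600),interpolation=cv2.INTER_CUBIC),alpha=1.7)
B=cv2.convertScaleAbs(cv2.resize(b,(300,300),interpolation=cv2.INTER_CUBIC),alpha=1.7)
C=np.zeros((600,800,3),np.uint8);C[:,:500]=A;C[:300,500:]=B
cv2.imwrite('pics/z.png',C[:,:,::-1])
E
```

```text
nozzle [[0.6362 0.012  0.064 ]] cross [[ 0.6552 -0.0023  0.056 ]] delta station [[-0.0206  0.0118]]
cross from post [[ 0.6564 -0.0006]] cross vs nozzle(side) st [[-0.0215  0.0099]]
nozzle from column top [[0.6334 0.006 ]]
bar [[ 0.6255  0.018   0.188 ]
 [ 0.6272 -0.0223  0.188 ]
 [ 0.6292 -0.0136  0.188 ]
 [ 0.6335  0.0227  0.188 ]] [0.6289 0.0012 0.188 ]
```

View pics/z.png

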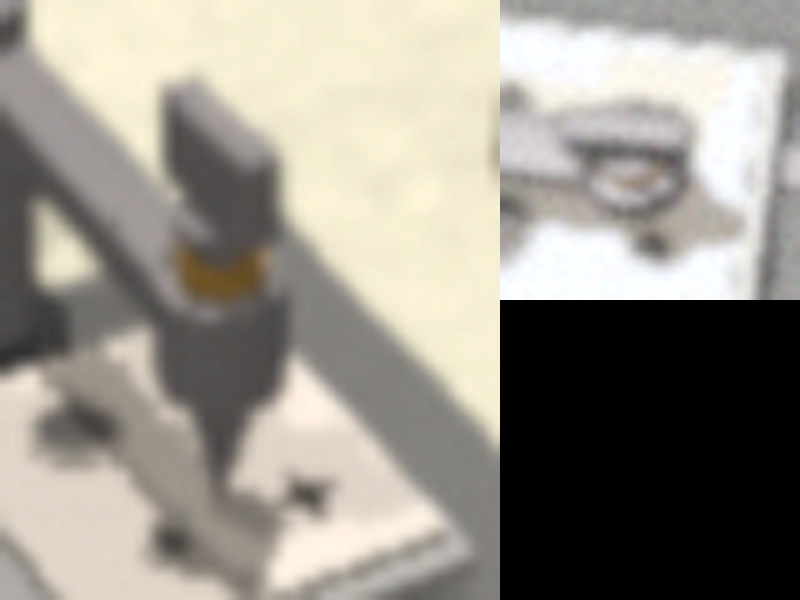

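Zoomed view: nozzle tip at zoom (218,493), cross (308,493). In the top inset the bar's top-face centre is at (630,122), the valve/nut top at (632,182).

Run:
```python
from h import *
np.set_printoptions(precision=4,suppress=True)
s=load('side2');t=load('top0');w=load('w1');R=[0,0,-.127]
zs=lambda a:(np.array(a)+.5)/10-.5+[310,200]
zt=lambda a:(np.array(a)-[500,0]+.5)/7.5-.5+[285,205]
n=back(s,zs([218,493]),.064);c=back(s,zs([308,493]),.056)
print(n,c,inv(R,n-c))
print('nut side',back(s,zs([219,270]),.144))
bs=back(s,zs([[178,85],[262,160]]),.188);print('bar side',bs,bs.mean(0))
print('bar top',back(t,zt([[565,117],[690,127],[630,122]]),.188),'valve top',back(t,zt([632,182]),.14))
# constraint: well from wrist & post
print('col wrist?',)
```

```text
[[0.6303 0.0063 0.064 ]] [[ 0.6553 -0.001   0.056 ]] [[-0.0257  0.0041]]
nut side [[0.628  0.0024 0.144 ]]
bar side [[ 0.6317  0.0245  0.188 ]
 [ 0.6296 -0.0135  0.188 ]] [0.6306 0.0055 0.188 ]
bar top [[ 0.6361  0.0255  0.188 ]
 [ 0.6334 -0.0131  0.188 ]
 [ 0.6348  0.0054  0.188 ]] valve top [[0.6234 0.0069 0.14  ]]
col wrist?
```

Request:
{"op": "arm_command", "data": {
  "increments": [
    {"slide": [0.005,0.001,0],"spin": 0,"gripper": -1},
    {"slide": [0.01,0.002,0],"spin": 0,"gripper": -1},
    {"slide": [0.015,0.003,0],"spin": 0,"gripper": -1},
    {"slide": [0.02,0.0035,0],"spin": 0,"gripper": -1},
    {"slide": [0.024,0.0035,0],"spin": 0,"gripper": -1},
    {"slide": [0.0255,0.0035,0],"spin": 0,"gripper": -1},
    {"slide": [0.0255,0.0035,0],"spin": 0,"gripper": -1},
    {"slide": [0.0255,0.0035,0],"spin": 0,"gripper": -1}
  ]
}}

```text
t: 3.85
tool_pos: [0.4643, 0.056, 0.1449]
tool_rot: [0.196, 3.134, -0.0]
contact_force: [-0.8, -0.7, 7.1]
opening: 0.016
grip_force: 29.9
```

Run:
```python
from h import *
np.set_printoptions(precision=4,suppress=True)
d=snap('side','s3')
o=d['obs'];print({k:o[k] for k in('t','tool_pos','contact_force','opening','grip_force')}, inv([0,0,-.127],o['tool_pos'][:2]-np.array([.48971,.04922])))
A=cv2.convertScaleAbs(cv2.resize(d['frame'][200:260,310:360],(500,600),interpolation=cv2.INTER_CUBIC),alpha=1.7)
cv2.imwrite('pics/z3.png',A[:,:,::-1])
```

```text
{'t': 3.85, 'tool_pos': array([0.4643, 0.056 , 0.1449]), 'contact_force': array([-0.7585, -0.7485,  7.06  ]), 'opening': 0.01596765625811314, 'grip_force': 29.91968482732773} [[-0.0261  0.0036]]
```

View pics/z3.png

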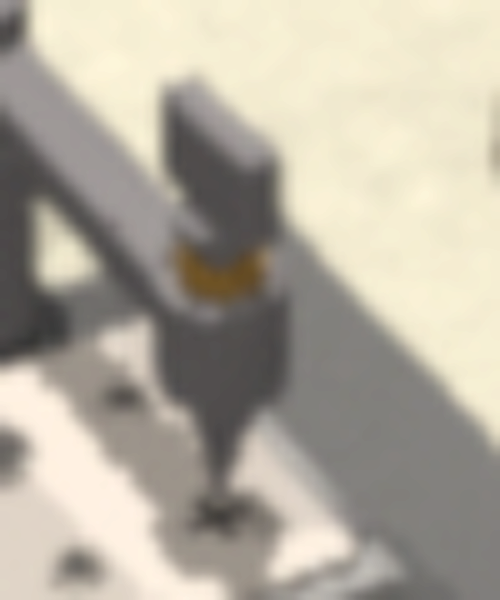

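The cross is now at zoom (216,515), directly below the nozzle tip at about (218,493). I'll check that against the 8 mm height difference.

Run:
```python
from h import *
np.set_printoptions(precision=4,suppress=True)
s=load('s3');zs=lambda a:(np.array(a)+.5)/10-.5+[310,200]
for v in (488,493,497):
    n=back(s,zs([219,v]),.064);c=back(s,zs([216,515]),.056);print(n,c,'remaining st',inv([0,0,-.127],n-c))
```

```text
[[0.6317 0.0078 0.064 ]] [[0.6299 0.0068 0.056 ]] remaining st [[0.0017 0.0013]]
[[0.6305 0.0062 0.064 ]] [[0.6299 0.0068 0.056 ]] remaining st [[ 0.0007 -0.0005]]
[[0.6295 0.0049 0.064 ]] [[0.6299 0.0068 0.056 ]] remaining st [[-0.0001 -0.0019]]
```

Request:
{"op": "arm_command", "data": {
  "increments": [
    {"slide": [0,0,0],"gripper": -1},
    {"slide": [0,0,0],"gripper": -1},
    {"slide": [0,0,0],"gripper": -1},
    {"slide": [0,0,0],"gripper": -1},
    {"slide": [0,0,0],"gripper": -1},
    {"slide": [0,0,0],"gripper": -1},
    {"slide": [0,0,0],"gripper": -1},
    {"slide": [0,0,0],"gripper": -1}
  ]
}}

```text
validation failed for argument at $.in...
```

Request:
{"op": "arm_command", "data": {
  "increments": [
    {"slide": [0,0,0],"gripper": -1},
    {"slide": [0,0,0],"gripper": -1},
    {"slide": [0,0,0],"gripper": -1},
    {"slide": [0,0,0],"gripper": -1},
    {"slide": [0,0,0],"gripper": -1},
    {"slide": [0,0,0],"gripper": -1},
    {"slide": [0,0,0],"gripper": -1},
    {"slide": [0,0,0],"gripper": -1}
  ]
}}

```text
validation failed for argument at $.in...
```

Request:
{"op": "arm_command", "data": {
  "increments": [
    {"slide": [-0.005,-0.0065,0],"gripper": -1},
    {"slide": [-0.011,-0.014,0],"gripper": -1},
    {"slide": [-0.017,-0.022,0],"gripper": -1},
    {"slide": [-0.023,-0.03,0],"gripper": -1},
    {"slide": [-0.03,-0.039,0],"gripper": -1},
    {"slide": [-0.037,-0.048,0],"gripper": -1},
    {"slide": [-0.042,-0.054,0],"gripper": -1},
    {"slide": [-0.042,-0.054,0],"gripper": -1}
  ]
}}

```text
validation failed for argument at $.in...
```

Request:
{"op": "arm_command", "data": {
  "increments": [
    {"slide": [0,0,0],"gripper": -1},
    {"slide": [0,0,0],"gripper": -1},
    {"slide": [0,0,0],"gripper": -1},
    {"slide": [0,0,0],"gripper": -1}
  ]
}}

```text
validation failed for argument at $.in...
```

Run:
```python
from h import *
np.set_printoptions(precision=4,suppress=True)
d=snap('side','s4')
o=d['obs'];print({k:o[k] for k in('t','tool_pos','contact_force','opening','grip_force')}, inv([0,0,-.127],o['tool_pos'][:2]-np.array([.4643,.056])))
A=cv2.convertScaleAbs(cv2.resize(d['frame'][200:260,310:360],(500,600),interpolation=cv2.INTER_CUBIC),alpha=1.7)
cv2.imwrite('pics/z4.png',A[:,:,::-1])
```

```text
{'t': 3.9, 'tool_pos': array([0.4643, 0.056 , 0.1449]), 'contact_force': array([-1.2626, -0.1848,  7.4485]), 'opening': 0.016639299542923355, 'grip_force': 29.925701022148132} [[0. 0.]]
```

View pics/z4.png

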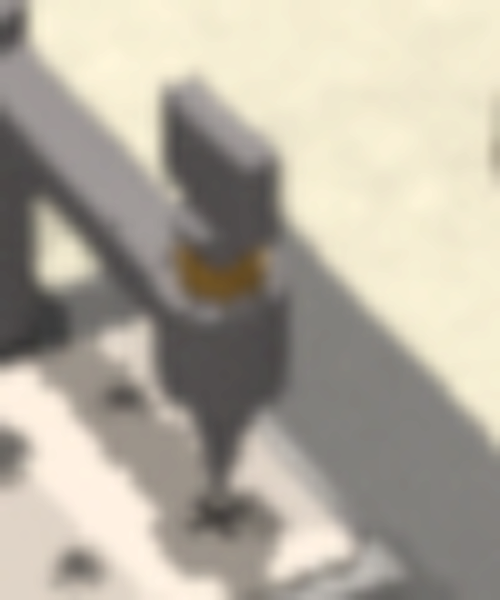

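The calls were refused because the spin field was missing, so the picture is unchanged: cross still at (216,515) under the tip. Repeating with spin included.

Request:
{"op": "arm_command", "data": {
  "increments": [
    {"slide": [0,0,0],"spin": 0,"gripper": -1},
    {"slide": [0,0,0],"spin": 0,"gripper": -1},
    {"slide": [0,0,0],"spin": 0,"gripper": -1},
    {"slide": [0,0,0],"spin": 0,"gripper": -1},
    {"slide": [0,0,0],"spin": 0,"gripper": -1},
    {"slide": [0,0,0],"spin": 0,"gripper": -1},
    {"slide": [0,0,0],"spin": 0,"gripper": -1},
    {"slide": [0,0,0],"spin": 0,"gripper": -1}
  ]
}}

```text
t: 4.62
tool_pos: [0.4643, 0.0561, 0.1449]
tool_rot: [0.196, 3.135, -0.0]
contact_force: [-1.1, -0.7, 7.3]
opening: 0.0164
grip_force: 29.9
```

Request:
{"op": "arm_command", "data": {
  "increments": [
    {"slide": [0,0,0],"spin": 0,"gripper": -1},
    {"slide": [0,0,0],"spin": 0,"gripper": -1},
    {"slide": [0,0,0],"spin": 0,"gripper": -1},
    {"slide": [0,0,0],"spin": 0,"gripper": -1},
    {"slide": [0,0,0],"spin": 0,"gripper": -1},
    {"slide": [0,0,0],"spin": 0,"gripper": -1},
    {"slide": [0,0,0],"spin": 0,"gripper": -1},
    {"slide": [0,0,0],"spin": 0,"gripper": -1}
  ]
}}

```text
t: 5.28
tool_pos: [0.4643, 0.0561, 0.1449]
tool_rot: [0.196, 3.135, -0.0]
contact_force: [-0.9, -0.8, 7.7]
opening: 0.0163
grip_force: 29.9
```

Request:
{"op": "arm_command", "data": {
  "increments": [
    {"slide": [-0.005,-0.0065,0],"spin": 0,"gripper": -1},
    {"slide": [-0.011,-0.014,0],"spin": 0,"gripper": -1},
    {"slide": [-0.017,-0.022,0],"spin": 0,"gripper": -1},
    {"slide": [-0.023,-0.03,0],"spin": 0,"gripper": -1},
    {"slide": [-0.03,-0.039,0],"spin": 0,"gripper": -1},
    {"slide": [-0.037,-0.048,0],"spin": 0,"gripper": -1},
    {"slide": [-0.042,-0.054,0],"spin": 0,"gripper": -1},
    {"slide": [-0.042,-0.054,0],"spin": 0,"gripper": -1}
  ]
}}

```text
t: 5.95
tool_pos: [0.5, -0.0037, 0.1449]
tool_rot: [0.198, 3.133, -0.001]
contact_force: [0.9, -1.7, 6.8]
opening: 0.0164
grip_force: 29.9
```

Request:
{"op": "arm_command", "data": {
  "increments": [
    {"slide": [0,0,0],"spin": 0,"gripper": -1},
    {"slide": [0,0,0],"spin": 0,"gripper": -1},
    {"slide": [0,0,0],"spin": 0,"gripper": -1},
    {"slide": [0,0,0],"spin": 0,"gripper": -1},
    {"slide": [0,0,0],"spin": 0,"gripper": -1},
    {"slide": [0,0,0],"spin": 0,"gripper": -1},
    {"slide": [0,0,0],"spin": 0,"gripper": -1},
    {"slide": [0,0,0],"spin": 0,"gripper": -1}
  ]
}}

```text
t: 6.62
tool_pos: [0.4997, -0.003, 0.145]
tool_rot: [0.196, 3.133, -0.001]
contact_force: [0.7, -1.0, 5.1]
opening: 0.0164
grip_force: 29.9
```

Run:
```python
from h import *
np.set_printoptions(precision=4,suppress=True)
d=snap('side','s5')
o=d['obs'];print({k:o[k] for k in('t','q','tool_pos','contact_force','opening','grip_force')}, inv([0,0,-.127],o['tool_pos'][:2]-np.array([.4643,.056])))
A=cv2.convertScaleAbs(cv2.resize(d['frame'][200:260,310:360],(500,600),interpolation=cv2.INTER_CUBIC),alpha=1.7)
cv2.imwrite('pics/z5.png',A[:,:,::-1])
```

```text
{'t': 6.6167, 'q': array([-0.1548, -0.0936,  2.0361, -0.0004,  1.1965, -1.6004]), 'tool_pos': array([ 0.4997, -0.003 ,  0.145 ]), 'contact_force': array([ 0.7248, -1.0339,  5.0662]), 'opening': 0.01638723752423926, 'grip_force': 29.858715534210205} [[ 0.0426 -0.054 ]]
```

View pics/z5.png

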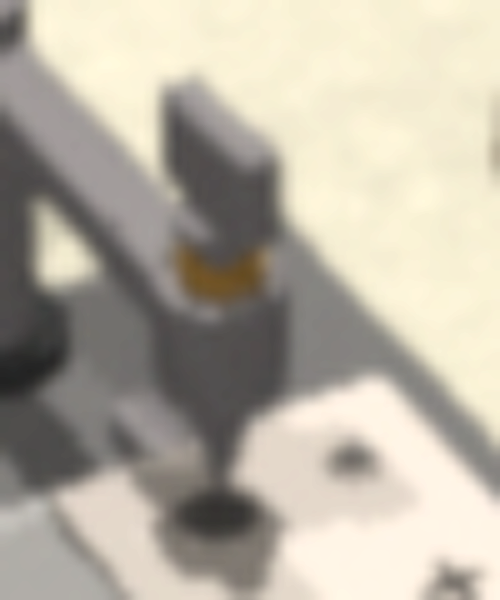

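The well's dark interior is at (217,515), centred below the tip, matching the cross's earlier position. Releasing the post, rising, and moving over the screw.

Request:
{"op": "arm_command", "data": {
  "increments": [
    {"slide": [0,0,0],"spin": 0,"gripper": 1},
    {"slide": [0,0,0],"spin": 0,"gripper": 1},
    {"slide": [0,0,0],"spin": 0,"gripper": 1},
    {"slide": [0,0,0],"spin": 0,"gripper": 1},
    {"slide": [0,0,-0.03],"spin": 0,"gripper": 1},
    {"slide": [0,0,-0.07],"spin": 0,"gripper": 1},
    {"slide": [0,0,-0.11],"spin": 0,"gripper": 1},
    {"slide": [0,0,-0.15],"spin": 0,"gripper": 1}
  ]
}}

```text
t: 7.33
tool_pos: [0.4983, -0.0026, 0.2946]
tool_rot: [-0.196, -3.133, -0.001]
contact_force: [1.6, 0.3, 0.9]
opening: 0.0852
grip_force: 0.0
```

Request:
{"op": "arm_command", "data": {
  "increments": [
    {"slide": [-0.02,0.004,-0.015],"spin": 7,"gripper": 1},
    {"slide": [-0.04,0.008,-0.015],"spin": 14,"gripper": 1},
    {"slide": [-0.06,0.012,-0.015],"spin": 21,"gripper": 1},
    {"slide": [-0.08,0.016,-0.015],"spin": 28,"gripper": 1},
    {"slide": [-0.1,0.02,-0.015],"spin": 35,"gripper": 1},
    {"slide": [-0.12,0.024,-0.015],"spin": 42,"gripper": 1},
    {"slide": [-0.129,0.025,-0.015],"spin": 49,"gripper": 1},
    {"slide": [-0.129,0.025,-0.015],"spin": 56,"gripper": 1}
  ]
}}

```text
t: 8.0
tool_pos: [0.6315, 0.006, 0.3076]
tool_rot: [-1.652, -2.67, 0.001]
contact_force: [0.0, 0.2, -0.2]
opening: 0.0853
grip_force: 0.0
```

Request:
{"op": "arm_command", "data": {
  "increments": [
    {"slide": [0,0,0],"spin": 7,"gripper": 1},
    {"slide": [0,0,0],"spin": 14,"gripper": 1},
    {"slide": [0,0,0],"spin": 21,"gripper": 1},
    {"slide": [0,0,0],"spin": 28,"gripper": 1},
    {"slide": [0,0,0],"spin": 30.7,"gripper": 1},
    {"slide": [0,0,0],"spin": 30.7,"gripper": 1},
    {"slide": [0,0,0],"spin": 30.7,"gripper": 1}
  ]
}}

```text
t: 8.58
tool_pos: [0.6301, 0.006, 0.3083]
tool_rot: [-2.293, -2.146, 0.001]
contact_force: [0.5, -0.7, -0.1]
opening: 0.0851
grip_force: 0.0
```

Run:
```python
from h import *
np.set_printoptions(precision=4,suppress=True)
from scipy.spatial.transform import Rotation as R
d=snap('wrist','w6');snap('top','t6')
o=d['obs'];M=R.from_rotvec(o['tool_rot']).as_matrix();print(o['t'],o['tool_pos'],o['q'],M)
for y in (0,.0085):
  for xz in [(.63,.005,.188),(.63,.026,.188),(.63,-.016,.188)]:
    print(proj(d,xz))
```

```text
8.5833 [0.6301 0.006  0.3083] [-0.1086  0.0626  1.5953  0.0001  1.4849 -0.0426] [[ 0.0659  0.9978 -0.0012]
 [ 0.9978 -0.0659  0.0003]
 [ 0.0002 -0.0012 -1.    ]]
[[312.9414 265.7234]]
[[310.2422 228.6801]]
[[315.4776 300.5306]]
[[312.9414 265.7234]]
[[310.2422 228.6801]]
[[315.4776 300.5306]]
```

Run:
```python
from h import *
g=cv2.cvtColor(load('w6')['frame'],cv2.COLOR_RGB2GRAY)
print(g[200:340,260:370].min(),g[200:340,260:370].max())
s=g[200:340:4,260:370:2].astype(int)
for i,r in enumerate(s): print(200+4*i,''.join(' .:-=+*#%@'[min(9,v//20)] for v in r))
```

```text
29 225
200 +++++++++*************--===+##########*#@@@@@@@@@@#@%##
204 ++++++++************=---=----==--===***=@@@@@@@@@%#++++
208 ++++++++***********=----==========+#*=-==@@@@@@@@@*++++
212 ++++++++**********+--=====----------===*==@@@@@@@@@@++*
216 ++++++++**********--=====-----------===*#==***#@@@@@@@@
220 ++++++++**********-=====-=--===------==+##******#@@@***
224 ++++++++*********+=======--=========-==+###+***********
228 ++++++++*********====-=-============-=-=###************
232 ++++++++*********========-==========-===+##************
236 ++++++++**********===-==============-======+***********
240 =+++=+++**********+=================-=====+************
244 ++++++++***********+================-====**************
248 ++++++++*************+==============-==+#@@@@*********#
252 ++++++++****************==-==========#@@@@@@@@@@%%@@@@@
256 ++++++++****************++-=========+@@@@@@@@@@@@#@@@@@
260 ++++++++***************+---=========+@@@@@@@@@@@+.*@@@@
264 ++++++++***************----=========+@@@@@@@=:==-.#%%%@
268 ++++++++****************+--=========+@@@@@@@@@@@--@@@%@
272 *****++**
[... 306 characters left out ...]
*************%%@@@@@@@@@@@@@@@@@@@@@@@@@
296 ========================++*******##%%%%%%%%%%%@@@@@@@@@
300 ===================+***********+*######+***************
304 ************++*******************######****************
308 @@@@@@@@@@@%%%%%####***+*+*****************************
312 @@@@@@@@@@@@@@@@@@@@@@@@@@@@@@@@@@@@@@@@@@@@@@@@%%%%%##
316 @@@@@@@@@@@@@@@@@@@@@@@@@@@@@@@@@@@@@@@@@@@@@@@@@@@@@@@
320 @@@@@@@@@@@@@@@@@@@@@@@@@@@@@@@@@@@@@@@@@@@@@@@@@@@@@@@
324 @@@@@@@@@@@@@@@@@@@@@@@@@@@@@@@@@@@@@@@@@@@@@@@+=::-==%
328 @@@@@@#*==*%@@@@@@@@@@@@@@@@@@@@@@@@@@@@@@@+:::::::-:::
332 *++-=##%%%%*==%@@@@@@@@@@@@@@@@@@@@@@@@@@*:::::::::::::
336 ########*@@@##=@@@@@@@@@@@@@@@@@@@@@@@@#+::::::--------
```

Run:
```python
from h import *
np.set_printoptions(precision=4,suppress=True)
d=load('w6')
q=back(d,[[313,262],[331.5,262],[313,289],[331,289],[322,224],[322,290]],.188);print(q)
```

```text
[[ 0.6302  0.0072  0.188 ]
 [ 0.6401  0.0065  0.188 ]
 [ 0.6291 -0.0088  0.188 ]
 [ 0.639  -0.0095  0.188 ]
 [ 0.6363  0.0281  0.188 ]
 [ 0.634  -0.0098  0.188 ]]
```

Request:
{"op": "arm_command", "data": {
  "increments": [
    {"slide": [0,0.004,0.02],"spin": 0,"gripper": 1},
    {"slide": [0,0.004,0.045],"spin": 0,"gripper": 1},
    {"slide": [0,0.004,0.065],"spin": 0,"gripper": 1},
    {"slide": [0,0.004,0.074],"spin": 0,"gripper": 1},
    {"slide": [0,0.004,0.074],"spin": 0,"gripper": 1},
    {"slide": [0,0.004,0.074],"spin": 0,"gripper": 1}
  ]
}}

```text
t: 9.18
tool_pos: [0.6343, 0.0056, 0.235]
tool_rot: [-2.295, -2.145, 0.0]
contact_force: [1.0, -0.0, -0.0]
opening: 0.0854
grip_force: 0.0
```

Request:
{"op": "arm_command", "data": {
  "newtons": 30,
  "increments": [
    {"slide": [0,0,0],"spin": 0,"gripper": -1},
    {"slide": [0,0,0],"spin": 0,"gripper": -1},
    {"slide": [0,0,0],"spin": 0,"gripper": -1},
    {"slide": [0,0,0],"spin": 0,"gripper": -1},
    {"slide": [0,0,0],"spin": 0,"gripper": -1},
    {"slide": [0,0,0],"spin": 0,"gripper": -1},
    {"slide": [0,0,0],"spin": 0,"gripper": -1},
    {"slide": [0,0,0],"spin": 0,"gripper": -1}
  ]
}}

```text
t: 9.85
tool_pos: [0.6344, 0.0056, 0.2354]
tool_rot: [2.295, 2.145, 0.0]
contact_force: [0.1, 0.0, 2.5]
opening: 0.0113
grip_force: 32.9
```

Request:
{"op": "arm_command", "data": {
  "increments": [
    {"slide": [0,0,0],"spin": 0,"gripper": -1},
    {"slide": [0,0,0],"spin": 0,"gripper": -1},
    {"slide": [0,0,0],"spin": 0,"gripper": -1},
    {"slide": [0,0,0],"spin": 0,"gripper": -1}
  ]
}}

```text
t: 10.18
tool_pos: [0.6344, 0.0056, 0.2354]
tool_rot: [2.295, 2.145, 0.0]
contact_force: [-1.5, 0.3, 3.5]
opening: 0.0111
grip_force: 33.1
```

```bash
cat > o.py <<'E'
from h import *
np.set_printoptions(precision=4,suppress=True)
from scipy.spatial.transform import Rotation as R
o=status.get_obs();M=R.from_rotvec(o['tool_rot']).as_matrix()
print({k:o[k] for k in('t','tool_pos','contact_force','wrist_torque','opening','grip_force')},'q6',o['q'][5],'yaw',np.degrees(np.arctan2(M[1,0],M[0,0])),'F tool',M.T@o['contact_force'])
E
python3 o.py
```

```text
{'t': 10.1833, 'tool_pos': array([0.6344, 0.0056, 0.2354]), 'contact_force': array([-1.4548,  0.3214,  3.522 ]), 'wrist_torque': array([ 0.0295,  0.2201, -0.0468]), 'opening': 0.011109334044825293, 'grip_force': 33.0588573217392} q6 -0.040897523405908125 yaw 86.13432521339774 F tool [ 0.2225 -1.4717 -3.5226]
```

Request:
{"op": "arm_command", "data": {
  "increments": [
    {"slide": [0,0,0],"spin": 5,"gripper": -1},
    {"slide": [0,0,0],"spin": 10,"gripper": -1},
    {"slide": [0,0,0],"spin": 15,"gripper": -1},
    {"slide": [0,0,0],"spin": 20,"gripper": -1},
    {"slide": [0,0,0],"spin": 25,"gripper": -1},
    {"slide": [0,0,0],"spin": 30,"gripper": -1},
    {"slide": [0,0,0],"spin": 35,"gripper": -1},
    {"slide": [0,0,0],"spin": 40,"gripper": -1}
  ]
}}

```text
t: 10.85
tool_pos: [0.6329, 0.0063, 0.2353]
tool_rot: [-2.89, -1.224, 0.006]
contact_force: [-9.4, 3.4, 8.8]
opening: 0.0116
grip_force: 33.9
```

```bash
python3 o.py
```

```text
{'t': 10.85, 'tool_pos': array([0.6329, 0.0063, 0.2353]), 'contact_force': array([-9.395 ,  3.4235,  8.8078]), 'wrist_torque': array([0.4828, 1.3949, 0.1377]), 'opening': 0.011569196831062016, 'grip_force': 33.865249156951904} q6 0.6611690034623005 yaw 45.92959403138424 F tool [-4.0962 -9.1713 -8.7563]
```

Request:
{"op": "arm_command", "data": {
  "increments": [
    {"slide": [-0.0008,-0.0018,0],"spin": 4,"gripper": -1},
    {"slide": [-0.0008,-0.0018,0],"spin": 8,"gripper": -1},
    {"slide": [-0.0008,-0.0018,0],"spin": 12,"gripper": -1},
    {"slide": [-0.0008,-0.0018,0],"spin": 12,"gripper": -1}
  ]
}}

```text
t: 11.18
tool_pos: [0.6321, 0.0069, 0.2353]
tool_rot: [-3.003, -0.919, 0.001]
contact_force: [-3.5, 2.2, 4.9]
opening: 0.0114
grip_force: 33.3
```

```bash
python3 o.py
```

```text
{'t': 11.1833, 'tool_pos': array([0.6321, 0.0069, 0.2353]), 'contact_force': array([-3.4879,  2.2397,  4.863 ]), 'wrist_torque': array([ 0.3187,  0.5382, -0.018 ]), 'opening': 0.011405055205311558, 'grip_force': 33.32839608192444} q6 0.8695872980149842 yaw 34.02568235167289 F tool [-1.6387 -3.8154 -4.8566]
```

Request:
{"op": "arm_command", "data": {
  "increments": [
    {"slide": [-0.0003,-0.0007,0],"spin": 4,"gripper": -1},
    {"slide": [-0.0003,-0.0007,0],"spin": 8,"gripper": -1},
    {"slide": [-0.0003,-0.0007,0],"spin": 12,"gripper": -1},
    {"slide": [-0.0003,-0.0007,0],"spin": 12,"gripper": -1}
  ]
}}

```text
t: 11.52
tool_pos: [0.6317, 0.0074, 0.2353]
tool_rot: [-3.082, -0.602, -0.0]
contact_force: [-2.4, 3.6, 5.6]
opening: 0.0113
grip_force: 33.3
```

```bash
python3 o.py
```

```text
{'t': 11.5167, 'tool_pos': array([0.6317, 0.0074, 0.2353]), 'contact_force': array([-2.4431,  3.6079,  5.558 ]), 'wrist_torque': array([ 0.4918,  0.4357, -0.0305]), 'opening': 0.011346528704341515, 'grip_force': 33.279898166656494} q6 1.078425980285285 yaw 22.0921569814044 F tool [-0.9047 -4.2697 -5.5524]
```

Request:
{"op": "arm_command", "data": {
  "increments": [
    {"slide": [-0.0002,-0.0008,0],"spin": 4,"gripper": -1},
    {"slide": [-0.0002,-0.0008,0],"spin": 8,"gripper": -1},
    {"slide": [-0.0002,-0.0008,0],"spin": 12,"gripper": -1},
    {"slide": [-0.0002,-0.0008,0],"spin": 12,"gripper": -1}
  ]
}}

```text
t: 11.85
tool_pos: [0.6315, 0.008, 0.2354]
tool_rot: [-3.128, -0.279, -0.001]
contact_force: [-0.7, 4.0, 4.9]
opening: 0.0111
grip_force: 33.3
```

```bash
python3 o.py
```

```text
{'t': 11.85, 'tool_pos': array([0.6315, 0.008 , 0.2354]), 'contact_force': array([-0.6954,  4.0246,  4.9211]), 'wrist_torque': array([ 0.5766,  0.3458, -0.0618]), 'opening': 0.011061686771771339, 'grip_force': 33.26233148574829} q6 1.287221992127219 yaw 10.183229758966384 F tool [ 0.0314 -4.0904 -4.9159]
```

Request:
{"op": "arm_command", "data": {
  "increments": [
    {"slide": [0,-0.001,0],"spin": 4,"gripper": -1},
    {"slide": [0,-0.001,0],"spin": 8,"gripper": -1},
    {"slide": [0,-0.001,0],"spin": 12,"gripper": -1},
    {"slide": [0,-0.001,0],"spin": 12,"gripper": -1}
  ]
}}

```text
t: 12.18
tool_pos: [0.6314, 0.0087, 0.2353]
tool_rot: [-3.14, 0.048, -0.001]
contact_force: [-0.4, 3.1, 4.9]
opening: 0.0112
grip_force: 33.3
```

```bash
python3 o.py
```

```text
{'t': 12.1833, 'tool_pos': array([0.6314, 0.0087, 0.2353]), 'contact_force': array([-0.4253,  3.1298,  4.9029]), 'wrist_torque': array([ 0.5257,  0.2298, -0.0707]), 'opening': 0.011209056315071575, 'grip_force': 33.27382206916809} q6 1.497099956174434 yaw -1.7638616863262284 F tool [-0.5172 -3.1194 -4.9007]
```

Request:
{"op": "arm_command", "data": {
  "increments": [
    {"slide": [0,-0.0006,0],"spin": 4,"gripper": -1},
    {"slide": [0,-0.0006,0],"spin": 8,"gripper": -1},
    {"slide": [0,-0.0006,0],"spin": 12,"gripper": -1},
    {"slide": [0,-0.0006,0],"spin": 12,"gripper": -1}
  ]
}}

```text
t: 12.52
tool_pos: [0.6314, 0.0092, 0.2355]
tool_rot: [3.119, -0.365, 0.002]
contact_force: [-0.9, 2.3, 5.6]
opening: 0.0112
grip_force: 83.8
```

```bash
python3 o.py
```

```text
{'t': 12.5167, 'tool_pos': array([0.6314, 0.0092, 0.2355]), 'contact_force': array([-0.9067,  2.269 ,  5.6002]), 'wrist_torque': array([0.3799, 0.2541, 2.2129]), 'opening': 0.011161790456155464, 'grip_force': 83.79750978201628} q6 1.7013393197666244 yaw -13.364771554014306 F tool [-1.4002 -1.9932 -5.6035]
```

Request:
{"op": "arm_command", "data": {
  "increments": [
    {"slide": [0,0,0],"spin": 0,"gripper": -1},
    {"slide": [0,0,0],"spin": 0,"gripper": -1},
    {"slide": [0,0,0],"spin": -2,"gripper": -1},
    {"slide": [0,0,0],"spin": -2,"gripper": -1}
  ]
}}

```text
t: 12.85
tool_pos: [0.6314, 0.0092, 0.2354]
tool_rot: [3.126, -0.31, 0.002]
contact_force: [-0.4, 1.8, 4.8]
opening: 0.0115
grip_force: 63.0
```

```bash
python3 o.py
```

```text
{'t': 12.85, 'tool_pos': array([0.6314, 0.0092, 0.2354]), 'contact_force': array([-0.4425,  1.7849,  4.8142]), 'wrist_torque': array([0.3598, 0.1869, 1.5397]), 'opening': 0.01146994199827458, 'grip_force': 63.01052411086857} q6 1.6654224962275734 yaw -11.313228123009656 F tool [-0.7788 -1.6602 -4.8161]
```

Request:
{"op": "arm_command", "data": {
  "increments": [
    {"slide": [0,0,0],"spin": -2,"gripper": -1},
    {"slide": [0,0,0],"spin": -2,"gripper": -1}
  ]
}}

```text
t: 13.02
tool_pos: [0.6314, 0.0091, 0.2354]
tool_rot: [3.131, -0.26, 0.001]
contact_force: [-1.3, 2.6, 4.3]
opening: 0.0112
grip_force: 45.8
```

```bash
python3 o.py
```

```text
{'t': 13.0167, 'tool_pos': array([0.6314, 0.0091, 0.2354]), 'contact_force': array([-1.2778,  2.5827,  4.3354]), 'wrist_torque': array([0.4329, 0.1576, 0.9166]), 'opening': 0.011199481326779467, 'grip_force': 45.80046629263961} q6 1.6332524656670664 yaw -9.49012163554641 F tool [-1.6819 -2.3357 -4.3376]
```

Request:
{"op": "arm_command", "data": {
  "increments": [
    {"slide": [0,0,0],"spin": -2,"gripper": -1},
    {"slide": [0,0,0],"spin": -2,"gripper": -1}
  ]
}}

```text
t: 13.18
tool_pos: [0.6314, 0.0091, 0.2353]
tool_rot: [-3.134, 0.21, -0.001]
contact_force: [-1.3, 2.5, 4.5]
opening: 0.0111
grip_force: 33.6
```

```bash
python3 o.py
```

```text
{'t': 13.1833, 'tool_pos': array([0.6314, 0.0091, 0.2353]), 'contact_force': array([-1.3429,  2.4999,  4.5389]), 'wrist_torque': array([0.4142, 0.187 , 0.1698]), 'opening': 0.011111710581189963, 'grip_force': 33.56672286987305} q6 1.60093379996833 yaw -7.660993529499186 F tool [-1.6602 -2.3002 -4.5396]
```

Request:
{"op": "arm_command", "data": {
  "increments": [
    {"slide": [0,0,0],"spin": -5,"gripper": -1},
    {"slide": [0,0,0],"spin": -10,"gripper": -1},
    {"slide": [0,0,0],"spin": -15,"gripper": -1},
    {"slide": [0,0,0],"spin": -20,"gripper": -1},
    {"slide": [0,0,0],"spin": -25,"gripper": -1},
    {"slide": [0,0,0],"spin": -30,"gripper": -1}
  ]
}}

```text
t: 13.68
tool_pos: [0.6316, 0.0077, 0.2353]
tool_rot: [3.079, 0.611, 0.001]
contact_force: [0.3, -2.3, 4.2]
opening: 0.0116
grip_force: 33.2
```

```bash
python3 o.py
```

```text
{'t': 13.6833, 'tool_pos': array([0.6316, 0.0077, 0.2353]), 'contact_force': array([ 0.2921, -2.2997,  4.1661]), 'wrist_torque': array([-0.3242,  0.0097, -0.0904]), 'opening': 0.01164580598258356, 'grip_force': 33.197967410087585} q6 1.0748262401044095 yaw 22.444558949282214 F tool [-0.6065  2.2489 -4.16  ]
```

Request:
{"op": "arm_command", "data": {
  "increments": [
    {"slide": [0,0.0006,0],"spin": -5,"gripper": -1},
    {"slide": [0,0.0006,0],"spin": -10,"gripper": -1},
    {"slide": [0,0.0006,0],"spin": -15,"gripper": -1},
    {"slide": [0,0.0006,0],"spin": -20,"gripper": -1},
    {"slide": [0,0.0006,0],"spin": -25,"gripper": -1},
    {"slide": [0,0.0006,0],"spin": -30,"gripper": -1}
  ]
}}

```text
t: 14.18
tool_pos: [0.6324, 0.0066, 0.2353]
tool_rot: [2.814, 1.386, 0.002]
contact_force: [3.5, -4.5, 2.7]
opening: 0.0115
grip_force: 32.9
```

```bash
python3 o.py
```

```text
{'t': 14.1833, 'tool_pos': array([0.6324, 0.0066, 0.2353]), 'contact_force': array([ 3.4813, -4.4823,  2.7489]), 'wrist_torque': array([-0.5514, -0.471 , -0.0941]), 'opening': 0.011527951922541952, 'grip_force': 32.930392026901245} q6 0.5503995166908328 yaw 52.42624343642368 F tool [-1.4319  5.5062 -2.72  ]
```

Request:
{"op": "arm_command", "data": {
  "increments": [
    {"slide": [0,0.0006,0],"spin": -5,"gripper": -1},
    {"slide": [0,0.0006,0],"spin": -10,"gripper": -1},
    {"slide": [0,0.0006,0],"spin": -15,"gripper": -1},
    {"slide": [0,0.0006,0],"spin": -20,"gripper": -1},
    {"slide": [0,0.0006,0],"spin": -25,"gripper": -1},
    {"slide": [0,0.0006,0],"spin": -30.7,"gripper": -1},
    {"slide": [0,0.0006,0],"spin": -30.7,"gripper": -1},
    {"slide": [0,0.0006,0],"spin": -30.7,"gripper": -1}
  ]
}}

```text
t: 14.85
tool_pos: [0.6337, 0.006, 0.2354]
tool_rot: [2.349, 2.075, 0.003]
contact_force: [6.6, -4.4, 0.8]
opening: 0.0116
grip_force: 32.7
```

```bash
python3 o.py
```

```text
{'t': 14.85, 'tool_pos': array([0.6337, 0.006 , 0.2354]), 'contact_force': array([ 6.6451, -4.4231,  0.8153]), 'wrist_torque': array([-0.5622, -0.9641,  0.0314]), 'opening': 0.0116155445710054, 'grip_force': 32.69786059856415} q6 0.017904751524999 yaw 82.89522959015369 F tool [-3.5699  7.1464 -0.7555]
```

Request:
{"op": "arm_command", "data": {
  "increments": [
    {"slide": [-0.0003,0.0008,0],"spin": 0,"gripper": -1},
    {"slide": [-0.0003,0.0008,0],"spin": 0,"gripper": -1},
    {"slide": [-0.0003,0.0008,0],"spin": 0,"gripper": -1},
    {"slide": [-0.0003,0.0008,0],"spin": 0,"gripper": -1},
    {"slide": [-0.0003,0.0008,0],"spin": 0,"gripper": -1},
    {"slide": [-0.0003,0.0008,0],"spin": 0,"gripper": -1}
  ]
}}

```text
t: 15.35
tool_pos: [0.6339, 0.0059, 0.2354]
tool_rot: [2.351, 2.076, 0.001]
contact_force: [5.0, -4.0, 1.0]
opening: 0.0118
grip_force: 32.9
```

```bash
python3 o.py
python3 - <<'E'
from h import *
d=snap('side','s9');a=load('s5')['frame'];b=d['frame']
# cross + small-well patch (carrier part right of nozzle) tracked by template match
for (x,y,w,h) in [(340,241,18,22),(326,247,12,12)]:
    T=cv2.cvtColor(a[y:y+h,x:x+w],cv2.COLOR_RGB2GRAY);S=cv2.cvtColor(b[y-8:y+h+8,x-8:x+w+8],cv2.COLOR_RGB2GRAY)
    r=cv2.minMaxLoc(cv2.matchTemplate(S,T,cv2.TM_CCOEFF_NORMED));print(r[1],np.array(r[3])-8)
E
```

```text
{'t': 15.35, 'tool_pos': array([0.6339, 0.0059, 0.2354]), 'contact_force': array([ 4.9565, -4.0058,  1.0059]), 'wrist_torque': array([-0.5494, -0.6835,  0.0336]), 'opening': 0.011789654140783356, 'grip_force': 32.85301923751831} q6 0.017945015694004605 yaw 82.87954080827414 F tool [-3.3635  5.4195 -0.9708]
0.5095816254615784 [6 6]
0.8519049286842346 [0 0]
```

Run:
```python
from h import *
a=load('side0')['frame'];b=load('s9')['frame']
# post patch in side0 (post top then at world .4893,.0490 ) matched in s9
p0=proj(load('side0'),[.4893,.049,.09])[0];p1=proj(load('s9'),[.4997,-.003,.09])[0];print(p0,p1)
g=lambda i:cv2.cvtColor(i,cv2.COLOR_RGB2GRAY)
x,y=p0.round().astype(int);T=cv2.resize(g(a)[y-6:y+12,x-6:x+7],None,fx=4,fy=4,interpolation=cv2.INTER_CUBIC)
X,Y=p1.round().astype(int);S=cv2.resize(g(b)[Y-16:Y+22,X-16:X+17],None,fx=4,fy=4,interpolation=cv2.INTER_CUBIC)
r=cv2.minMaxLoc(cv2.matchTemplate(S,T,cv2.TM_CCOEFF_NORMED))
print(r[1],'shift px found',np.array(r[3])/4-10+[X,Y]-[x,y],'expected',p1-p0)
```

```text
[277.34101362 254.15955949] [291.69443463 263.61129581]
0.6716236472129822 shift px found [13.75  6.75] expected [14.35342101  9.45173632]
```

Run:
```python
from h import *
for n in('s5','s9'):
    g=cv2.cvtColor(load(n)['frame'],cv2.COLOR_RGB2GRAY)
    g=cv2.resize(g[236:264,312:366],None,fx=2,fy=1,interpolation=cv2.INTER_CUBIC)
    print(n)
    for i,r in enumerate(g.astype(int)): print(236+i,''.join(' .:-=+*#%@'[min(9,v//17)] for v in r))
```

```text
s5
236 ........:--====------------::::::::::::::::::::::::::--=======================++**##%%%%%%%%%%%%%%%%%%%%%%%%
237 .....::---=======-----------::::::::::::::::::::::::--============+++***+++=====++**##%%%%%%%%%%%%%%%%%%%%%%
238 ...::--============---------::::::::::::::::::::::::--======++++***###%###*++=====++**#%%%%%%%%%%%%%%%%%%%%%
239 ::::--=====================---::::::::::::::::::::---==+++***###%%%%%%%%%%##*++=====++*##%%%%%%%%%%%%%%%%%%%
240 ::::---=============+++======----::::::::::::::---=++**####%%%%%%%%%%%%%%%%%#**++=====+**##%%%%%%%%%%%%%%%%%
241 ::::::---============++++======----:::::::::--==++**##%%%%%%%%%%%%%%%%%%%%%%%##**++====+++*###%%%%%%%%%%%%%%
242 ::::::::---======---===++++======---:::::::--=+**#####%%%%%%%%%#%%%%%%%%%%%%%%%##**+=====+++*##%%%%%%%%%%%%%
243 ::::::::::---====-----===+++++=====--::::::-=+*######################%%%%%%%%%%%%##*++=====++**#%%%%%%%%%%%%
244 :::::::::::--====---:---==+++++++=+=--::::-=+**###############***+++**##%%%%%%%%%%%##*++=====++*##%%%%%%%%%%
245 ::::::::::::---====------===+++++++==--::--=+*###############*++=====++*#%%%
[... 4533 characters left out ...]
===++**###############
258 --------------------==============================================+**###########**+==----=+**###############
259 ----------------------============================================+**##########**+++++++==+**###############
260 -----------------------==========================================+*###############*******++**########%%%%%%%
261 -------------------------================================------==+**#############################%%%%%%%%%%%
262 ---------------------------============================---::::---=++**#######################%%%%%%%%%%%%%%%
263 ----------------------------=========================----::::::--===++***##############%%%%%%%%%%%%%%%%#####
```

The well, small well and cross are at the same pixels as before, so the carrier hasn't moved. Handing in.

```bash
python3 -c "
from station import order
print(order.finish_job())"
```

```text
the job is handed in; nothing more can be done
None
```

The job is handed in (no verdict came back): the cross paused under the nozzle for over a second, the large well was left there, and the thumbscrew was seated, backed off 90° and is still gripped at about 33 N.

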